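# File the medium-thick painting panel in the snuggest rack slot

## Task

Of the three wooden painting panels standing loose on the studio table, take the one of medium thickness and file it in the plywood rack. Step along the rack's slots from the narrow end and use the first slot wide enough for it: stand it there upright on the slot's floor, about midway along the slot, setting it down without dropping it. Leave the thick panel and the slim panel standing where they are.

Things in the scene. Friction and masses are not known exactly. Their poses are not given: they have to be found in the camera images.
- panel: The panel to file: rigid box-like wood panel of medium thickness, 36 mm thick, 100 mm wide, 120 mm tall, about 0.26 kg, standing loose on the table. Origin: centre of its underside; x along its width, y through its thickness, z up. Pale wood edges, abstract painting on its +y face, brown back. Can be gripped across its thickness near the top.
- rack: Fixed plywood rack, 110 (x) by 214 mm (y); origin: centre of underside, z up. Floor 12 mm thick; five 8 mm walls along x, tops 62 mm above table; between them four slots, open above and at both ends, narrowing from +y to -y. Clear width (y of centre line), mm: 74 (+62), 54 (-10), 28 (-59), 18 (-90). In the 18 mm slot a fixed thin board, 10 by 90 mm, top 97 mm above table.
- thick_panel: Bystander to leave alone: a like panel, 58 mm thick, 100 mm wide, 120 mm tall, standing loose on the table. Origin: centre of its underside; x along its width, y through its thickness.
- slim_panel: Bystander to leave alone: a like panel, 20 mm thick, 100 mm wide, 120 mm tall, standing loose on the table. Origin: centre of its underside; x along its width, y through its thickness.

How it is judged:
By the outcome, as a careful person would: the job done as asked, in the order asked, and still so for the second after the job is handed in, with the robot touching nothing.
It also fails if it takes over 32 s, if anything falls off the work surface, if the arm or the gripper's body presses on something with over 40 N, if the wrist force passes 120 N, or if a joint passes its speed limit or range.

## Robot

A 7-joint arm with a two-finger parallel gripper is mounted at the origin on the work surface. World frame = base frame: x ahead of the robot, y to its left, z up, the work surface at z = 0. Lengths are in m, angles in rad, forces in N, time in s.
With the tool pointing down it reaches from about 0.4 to 0.925 m from the base axis. Payload 4.1 kg.
Tool frame: the origin (TCP) lies at the very end of the fingers, on their centre line; the grasp point (between the pads) lies bot.hold_point_z behind it (bot.hold_point_z is the distance from the TCP to the grasp point, in m); z points along the fingers, y is the direction in which the jaws open and shut (so a half turn about z gives the same grasp; the last joint's range is limited). The gripper opens to 85 mm and grips with 20 to 120 N. Pads are 22 mm wide; open, the fingers measure 114 mm over their backs; the gripper's body (76 mm by 85 mm) begins 54 mm behind the grasp point. The pads swing forward as they close: fully open they stand 13 mm farther back than shut.
Start: joints at [-1.392, 0.398, 0.045, 1.537, -0.019, 1.207, -0.051], TCP at [0.178, 0.625, 0.201] pointing down, gripper open.
Joint ranges: [-2.82, 2.82], [-0.49, 2.23], [-1.37, 1.46], [0, 2.46], [-1.36, 4.5], [0.23, 2], [-2.94, 2.94]. Speed limits (rad/s): [2.57, 2.57, 3.14, 3.14, 3.14, 3.14, 3.14].

## Interface

Orientations are given as [roll, pitch, yaw] about the fixed x, y, z axes, in that order (R = Rz(yaw) Ry(pitch) Rx(roll)).
In Python, from plant import bot, ik, optics, monitor gives the robot as it stands. Calls block until the motion is done:
- bot.move_pose(position, orientation): joint-space move of the TCP to a pose.
- bot.movel(position, frame=None, max_speed=0.15, contact_N=None): straight line of the TCP; frame=None keeps the orientation; max_speed is the mean speed in m/s. With contact_N (N) it stops when the force on the tool has changed by that much, and returns True; else False.
- bot.move_j(angles): joint-space move.
- bot.move_gripper(opening): finger opening in m; the grip force is fixed at half the most; returns when the fingers have stopped.
- bot.pause(seconds).
- ik(position, orientation): joint angles nearest the present ones, or None.
- optics.camera(name): name is "scene" or "top"; returns (picture, depth): 384x512x3 uint8, blue, green, red; 384x512 float32, m along the optical axis (not along the pixel's ray), 0 where there is no reading.
- optics.get_calibration(name): a dict with "vertical_fov" (degrees; the focal length in pixels is half the picture's height over the tangent of half this angle, whatever the lens; pixels are square), "cx", "cy" (the principal point, pixels), "world_from_camera" (4x4, takes a point from camera to world coordinates). Camera axes: x right, y down, z forward; pixel columns grow to the right and rows downward; lengths in m; the calibration is good to about 2 mm. A picture is of the moment at which its call begins. get_calibration takes no time and is no camera call.
A pose or a line that the arm cannot do raises bot.IKError and nothing moves.
- bot.job_done(): hands the job in, once; it reports no verdict.
Readings, each from a call of its own:
- monitor.get_t(): time.
- monitor.get_q(): joint angles.
- monitor.get_joint_velocities(): joint speeds.
- monitor.get_joint_torque(): joint torques, N m.
- monitor.get_ee_pos(): TCP position.
- monitor.get_tool_rot(): TCP orientation.
- monitor.get_wrist_force(): force on the tool from outside, world axes, zero at the start.
- monitor.get_ft_torque(): the same for the moment, N m.
- monitor.get_opening(): finger opening in m.
Only numpy, scipy, OpenCV 4.12 (cv2) and the standard library are available. Lean on these libraries where they do the work, as an engineer would, in place of code of your own. Each camera call takes 0.05 s, during which the arm holds its last target. There are 200 camera calls.

## Working session

There is one attempt and no reset: what is moved stays moved. The work goes in short steps, each a Python script; the robot and the scene stay as the last script left them, time stands still between calls to the robot, and variables do not carry over. Pictures are saved under pics/ and viewed, about 8 in all and at most 12, crops included, and the job is handed in when it is done.

```bash
mkdir -p pics
python3 - <<'E'
from plant import bot,optics,monitor
import cv2,numpy as np
for n in("scene","top"):
    p,d=optics.camera(n);cv2.imwrite(f"pics/{n}0.png",p);np.save(f"pics/{n}0.npy",d)
    c=optics.get_calibration(n);print(n,c["vertical_fov"],c["cx"],c["cy"],np.round(c["world_from_camera"],3).tolist())
    print((d>0).mean())
print(bot.hold_point_z,monitor.get_t(),monitor.get_tool_rot())
E
```

```text
scene 49.58356595117574 254.24697489896525 199.93442376449212 [[0.065, 0.764, -0.642, 1.168], [0.998, -0.047, 0.046, -0.013], [0.005, -0.643, -0.766, 0.776], [0.0, 0.0, 0.0, 1.0]]
0.9960734049479166
top 44.00620790578168 253.56677827529072 199.0628247554063 [[-0.007, -0.98, 0.198, 0.337], [-1.0, 0.009, 0.01, 0.056], [-0.012, -0.197, -0.98, 1.108], [0.0, 0.0, 0.0, 1.0]]
0.9959665934244791
0.0187 0.1 [-3.13987211e+00  1.39283375e-04  2.86391173e+00]
```

View pics/top0.png

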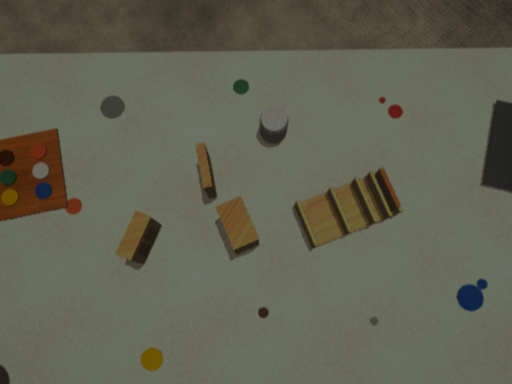

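View pics/scene0.png

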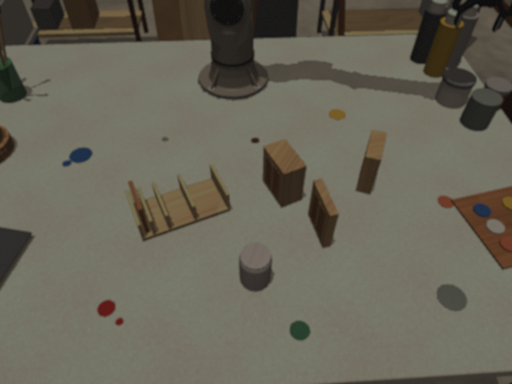

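Top view: the medium panel is at about (139,238), the slim one at (206,170), and the thick one at (238,225). The rack is at about (348,207) with its narrow end to the right (-y). The scene view shows the same layout, plus a jar at (255,265).

```bash
cat > h.py <<'E'
import cv2,numpy as np
from plant import bot,ik,optics,monitor
def cal(n):
    c=optics.get_calibration(n);return 192/np.tan(np.radians(c["vertical_fov"]/2)),c["cx"],c["cy"],np.array(c["world_from_camera"])
def cloud(n,d):
    f,cx,cy,T=cal(n);v,u=np.mgrid[:384,:512]
    return np.stack([(u-cx)/f*d,(v-cy)/f*d,d],-1)@T[:3,:3].T+T[:3,3]
def onplane(n,uv,z):
    f,cx,cy,T=cal(n);uv=np.asarray(uv,float).reshape(-1,2)
    r=np.c_[(uv[:,0]-cx)/f,(uv[:,1]-cy)/f,np.ones(len(uv))]@T[:3,:3].T
    return (T[:3,3]+r*((z-T[2,3])/r[:,2])[:,None])[:,:2]
def blobs(n,d,lo,hi,z,amin=60):
    P=cloud(n,d);m=((P[...,2]>lo)&(P[...,2]<hi)&(d>0)).astype(np.uint8)
    k,L,s,c=cv2.connectedComponentsWithStats(m,connectivity=4);out=[]
    for i in range(1,k):
        if s[i,4]<amin: continue
        v,u=np.where(L==i);xy=onplane(n,np.c_[u,v],z)
        (cc,wh,a)=cv2.minAreaRect((xy*1000).astype(np.float32))
        out.append((c[i].round(),np.round(cc,1),np.round(wh,1),round(a,1),round(float(np.median(P[...,2][L==i])),4),s[i,4]))
    return out
E
python3 - <<'E'
from h import *
for n in("top","scene"):
    print(n,optics.get_calibration(n).keys())
    d=np.load(f"pics/{n}0.npy");P=cloud(n,d)
    print("table z",np.median(P[280:300,200:240,2]))
    for z,lo,hi in((.12,.108,.132),(.062,.052,.07)):
        print(z)
        for b in blobs(n,d,lo,hi,z,25):print(*b)
p=cv2.imread("pics/top0.png")
cv2.imwrite("pics/crop1.png",cv2.resize(np.clip(p[130:280,100:420]*1.8,0,255).astype(np.uint8),None,fx=2.5,fy=2.5,interpolation=cv2.INTER_CUBIC))
E
```

```text
top dict_keys(['vertical_fov', 'cx', 'cy', 'world_from_camera'])
table z -0.0002158668177363321
0.12
[204. 166.] [610.6 173.3] [102.7  21. ] 10.8 0.1192 448
[237. 223.] [485.1 101.7] [101.1  58.4] 22.6 0.1196 1322
[133. 236.] [460.  318.2] [39.1 99.7] 67.2 0.1194 874
0.062
[273. 134.] [703.2  19.2] [57.8 19.4] 89.4 0.0621 67
[381. 194.] [ 558.5 -220.1] [108.5  19. ] 21.0 0.061 320
[365. 200.] [ 544.7 -183.1] [109.5  10.8] 21.1 0.0607 216
[340. 210.] [ 522.3 -125.7] [109.1  10.3] 21.1 0.0613 212
[306. 223.] [493.2 -49.7] [109.9   9.1] 21.1 0.0616 196
[147. 243.] [453.8 302.7] [ 6.4 97.7] 67.5 0.0615 96
scene dict_keys(['vertical_fov', 'cx', 'cy', 'world_from_camera'])
table z 0.00028248962448801374
0.12
[437.  35.] [-25.3 632.1] [156.7  77.4] 27.0 0.1196 307
[465.  33.] [-23.3 731.1] [32.6 71.9] 55.7 0.1193 83
[232.  53.] [39.6 -0.7] [126.9  91.1] 89.4 0.1202 318
[ 5. 62.] [  55.6 -649.1] [85.2 29.3] 16.8 0.1114 125
[376. 146.] [469.9 319.4] [ 36.3 113.1] 67.2 0.1198 515
[285. 157.] [495.3 102.6] [109.8  64. ] 22.6 0.1199 934
[326. 198.] [619.5 173.3] [106.8  24.7] 11.0 0.1196 458
0.0
[... 289 characters left out ...]
642. ] [88.3 52.2] 58.7 0.0607 166
[503.  93.] [213.4 775.3] [25.4 40.4] 3.6 0.0642 48
[479. 110.] [283.7 670.1] [78.2 51.7] 50.7 0.0612 180
[282. 182.] [508.2  88.2] [119.6  61.9] 52.9 0.0612 222
[219. 180.] [501.8 -48.5] [118.2  10.4] 21.1 0.0615 161
[368. 175.] [510.1 302.6] [36.9 20.4] 66.6 0.0608 90
[186. 191.] [ 531.  -124.3] [116.6   9.1] 21.3 0.0615 151
[160. 199.] [ 552.2 -182.2] [115.6   8.7] 21.0 0.0619 153
[145. 204.] [ 565.6 -215.1] [117.1   8.1] 21.1 0.0621 150
[133. 209.] [ 575.2 -239.2] [114.4   7.9] 21.1 0.0621 147
[321. 219.] [618.  172.8] [107.7  23.5] 12.9 0.061 153
[143. 219.] [ 608.3 -212.4] [14.3  9.9] 20.0 0.0619 26
[255. 274.] [755.   21.1] [29.3 62. ] 0.7 0.0617 138
```

View pics/crop1.png

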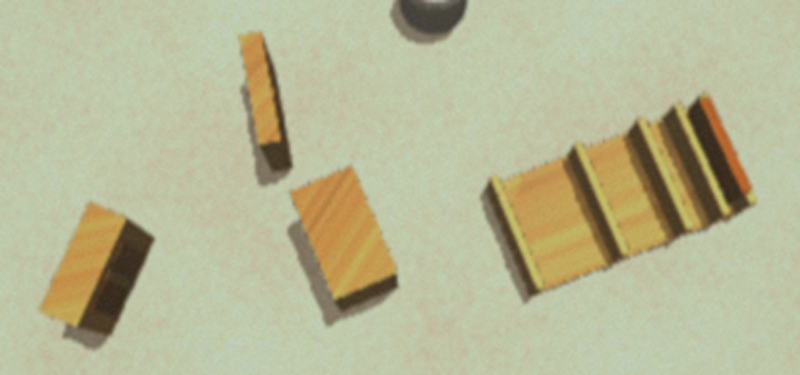

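Both views agree on the three thicknesses (39, 21 and 58 mm), the 12 cm height, and the 61.6 mm spacing of the 54 mm slot's walls (62 expected). The scene view's +x bias comes from front faces falling inside the height band. Next I check reachability and grasp.

```bash
cat >> h.py <<'E'
PK=np.array([.462,.3185]);SL=np.array([.5355,-.154])
ypk,ysl=np.radians(-22.8),np.radians(21.1)
E
python3 - <<'E'
from h import *
for o in (0,np.pi):
    for p,y,z in((PK,ypk,.25),(PK,ypk,.082),(SL,ysl,.28),(SL,ysl,.094)):
        q=ik([*p,z],[np.pi,0,y+o]);print(o>0,None if q is None else np.round(q,2))
E
```

```text
False [-1.61  0.46  1.27  1.71 -0.46  1.32 -2.21]
False [-1.54  0.76  1.26  1.9  -0.82  1.13 -1.92]
False [-0.72  0.38  1.22  1.67 -0.37  1.35 -0.64]
False [-0.52  0.52  0.95  1.89 -0.5   0.99 -0.54]
True [-0.91  0.21  0.27  1.69 -0.06  1.25  0.55]
True [-0.88  0.37  0.25  1.88 -0.11  0.9   0.59]
True [-0.72  0.38  1.22  1.67 -0.37  1.35  2.5 ]
True [-0.47  0.49  0.89  1.89 -0.45  0.98  2.56]
```

Run:
```python
from h import *
o=[np.pi,0,ypk+np.pi]
bot.move_pose([*PK,.22],o)
bot.movel([*PK,.084],max_speed=.1,contact_N=8) and print("contact")
print(monitor.get_t(),monitor.get_ee_pos())
bot.move_gripper(.02)
print("open",monitor.get_opening())
p=monitor.get_ee_pos()
bot.movel([p[0],p[1],.28],max_speed=.12)
print("open",monitor.get_opening(),monitor.get_t(),monitor.get_ee_pos(),monitor.get_tool_rot(),monitor.get_wrist_force())
for k in(0,np.pi):print(np.round(ik([*SL,.29],[np.pi,0,ysl+k]),2),np.round(monitor.get_q(),2))
for n in("scene","top"):
    i,d=optics.camera(n);cv2.imwrite(f"pics/{n}1.png",i);np.save(f"pics/{n}1.npy",d)
```

```text
3.15 [0.46248574 0.31884028 0.0846513 ]
open 0.03376171236010174
open 0.0332725838048425 5.4667 [0.46213554 0.31881446 0.27917454] [-3.14011828e+00 -6.44170526e-04  2.74364876e+00] [-0.78247292  0.05280802 -1.85719057]
[-0.48  0.24  0.83  1.65 -0.18  1.33 -0.82] [-0.91  0.2   0.27  1.65 -0.05  1.31  0.54]
[-0.35  0.21  0.66  1.65 -0.13  1.33  2.27] [-0.91  0.2   0.27  1.65 -0.05  1.31  0.54]
```

View pics/scene1.png

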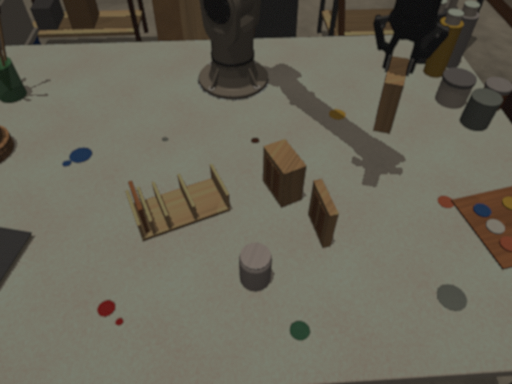

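The panel is held at about (390,95) and hangs upright. Both other panels are unmoved. Now I move over the slot and look again.

Run:
```python
from h import *
bot.move_pose([*SL,.29],[np.pi,0,ysl])
bot.movel([*SL,.185],max_speed=.1)
print(monitor.get_t(),monitor.get_opening(),monitor.get_ee_pos(),monitor.get_tool_rot(),monitor.get_wrist_force())
for n in("scene","top"):
    i,d=optics.camera(n);cv2.imwrite(f"pics/{n}2.png",i);np.save(f"pics/{n}2.npy",d)
    P=cloud(n,d)
    # panel points in slot frame about SL
    c,s=np.cos(ysl),np.sin(ysl);X=P[...,0]-SL[0];Y=P[...,1]-SL[1]
    a=c*X+s*Y;b=-s*X+c*Y
    for lo,hi in((.11,.13),(.13,.15),(.15,.165)):
        m=(P[...,2]>lo)&(P[...,2]<hi)&(abs(a)<.09)&(abs(b)<.04)
        if m.sum()>5:print(n,lo,m.sum(),"a",np.percentile(a[m],[1,50,99]).round(4),"b",np.percentile(b[m],[1,50,99]).round(4))
i=cv2.imread("pics/scene2.png")[60:260,90:290];cv2.imwrite("pics/crop2.png",cv2.resize(np.clip(i*1.6,0,255).astype(np.uint8),None,fx=3,fy=3,interpolation=cv2.INTER_CUBIC))
```

```text
8.5167 0.033381215805531536 [ 0.53607585 -0.15425559  0.18569326] [ 3.14082817e+00 -1.20161534e-03  3.68255076e-01] [ 0.23515727  0.43232588 -2.00480072]
scene 0.11 148 a [-0.0406  0.0506  0.0529] b [-0.0233 -0.0102  0.0134]
scene 0.13 169 a [-0.0414  0.0504  0.0533] b [-0.0233 -0.0117  0.0137]
scene 0.15 130 a [-0.038   0.0507  0.0533] b [-0.0222 -0.0099  0.0143]
top 0.11 59 a [-0.0519 -0.0222  0.0463] b [0.0123 0.0133 0.0153]
top 0.13 68 a [-0.0502 -0.021   0.0467] b [0.013  0.0143 0.0155]
top 0.15 44 a [-0.047  -0.0181  0.0451] b [0.0138 0.0148 0.0159]
```

View pics/crop2.png

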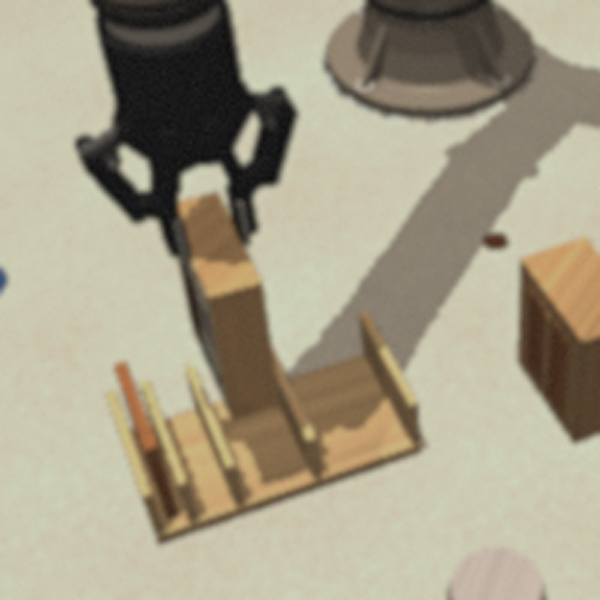

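The panel hangs upright over the 54 mm slot. Both cameras put it about 4 mm off toward -y of the slot's centre (5 mm margin left) and centred lengthwise. I shift it to centre and lower it.

Run:
```python
from h import *
p=np.array(monitor.get_ee_pos())
t=p[:2]+.0045*np.array([-np.sin(ysl),np.cos(ysl)])-.001*np.array([np.cos(ysl),np.sin(ysl)])
bot.movel([*t,.185],max_speed=.05)
print(bot.movel([*t,.106],max_speed=.06,contact_N=10),monitor.get_ee_pos(),monitor.get_wrist_force())
print(bot.movel([*t,.090],max_speed=.015,contact_N=3),monitor.get_ee_pos(),monitor.get_wrist_force(),monitor.get_t())
for n in("scene","top"):
    i,d=optics.camera(n);cv2.imwrite(f"pics/{n}3.png",i)
    P=cloud(n,d);c,s=np.cos(ysl),np.sin(ysl);X=P[...,0]-SL[0];Y=P[...,1]-SL[1]
    a=c*X+s*Y;b=-s*X+c*Y
    for lo,hi in((.07,.085),(.085,.1),):
        m=(P[...,2]>lo)&(P[...,2]<hi)&(abs(a)<.09)&(abs(b)<.04)
        if m.sum()>5:print(n,lo,m.sum(),"a",np.percentile(a[m],[1,50,99]).round(4),"b",np.percentile(b[m],[1,50,99]).round(4))
```

```text
False [ 0.53390398 -0.15050469  0.10644184] [ 0.78650705 -0.1433128  -1.66840661]
True [ 0.53347369 -0.15047246  0.09663885] [-0.03142925 -0.3278911   5.04654772] 11.0083
scene 0.07 107 a [-0.0424  0.049   0.0517] b [-0.0174 -0.0051  0.0194]
scene 0.085 100 a [-0.0237  0.0489  0.0519] b [-0.0169 -0.0049  0.0187]
top 0.07 19 a [-0.0122  0.0333  0.0453] b [0.0184 0.0195 0.0208]
top 0.085 14 a [-0.0102  0.0323  0.046 ] b [0.0195 0.0203 0.0209]
```

Contact came at TCP 0.0966 (0.097 expected for the slot floor), and the panel is centred within the slot. Releasing.

Run:
```python
from h import *
bot.move_gripper(.065);bot.pause(.3)
p=np.array(monitor.get_ee_pos());print(p,monitor.get_wrist_force(),monitor.get_opening())
bot.movel([p[0],p[1],.25],max_speed=.1)
bot.move_pose([.45,.1,.32],[np.pi,0,ysl])
print(monitor.get_t(),monitor.get_wrist_force())
for n in("scene","top"):
    i,d=optics.camera(n);cv2.imwrite(f"pics/{n}4.png",i);P=cloud(n,d)
    for b in blobs(n,d,.122,.142,.132,100):print(n,*b)
    c,s=np.cos(ysl),np.sin(ysl);X=P[...,0]-SL[0];Y=P[...,1]-SL[1]
    a=c*X+s*Y;b=-s*X+c*Y
    for lo,hi in((.07,.08),(.1,.11),(.115,.125)):
        m=(P[...,2]>lo)&(P[...,2]<hi)&(abs(a)<.09)&(abs(b)<.028)
        if m.sum()>5:print(n,lo,m.sum(),"a",np.percentile(a[m],[1,50,99]).round(4),"b",np.percentile(b[m],[1,50,99]).round(4))
i=cv2.imread("pics/scene4.png")[80:280,90:357];cv2.imwrite("pics/crop4.png",cv2.resize(np.clip(i*1.6,0,255).astype(np.uint8),None,fx=2.9,fy=2.9,interpolation=cv2.INTER_CUBIC))
```

```text
[ 0.53231461 -0.14990549  0.09566512] [-0.58386472 -0.49212982  0.75114015] 0.06481785509744559
14.5667 [-0.88130372  0.13924716 -0.52039719]
scene [429.  24.] [-60.2 623.1] [54.6 55.7] 59.6 0.1329 115
scene [446.  37.] [ 19.9 647.3] [65.5 59.5] 58.1 0.1319 147
scene [232.  49.] [41.7 -0.5] [125.3  75.2] 89.4 0.1318 269
scene [169. 173.] [ 540.5 -153.1] [109.9  37.8] 21.1 0.1321 648
scene 0.07 64 a [-0.0393  0.0494  0.0531] b [-0.0195 -0.0068  0.0165]
scene 0.1 75 a [-0.0369  0.0489  0.0517] b [-0.0192 -0.0063  0.0173]
scene 0.115 76 a [-0.0401  0.0493  0.0516] b [-0.0188 -0.0063  0.0171]
top [359. 199.] [ 531.7 -154.5] [100.   38.6] 21.2 0.1319 859
top 0.07 57 a [-0.0535 -0.0162  0.0418] b [-0.0142  0.0178  0.019 ]
top 0.1 53 a [-0.0533 -0.0079  0.0432] b [-0.01    0.0178  0.0188]
top 0.115 71 a [-0.0534 -0.0104  0.0448] b [-0.0074  0.0171  0.0184]
```

View pics/crop4.png

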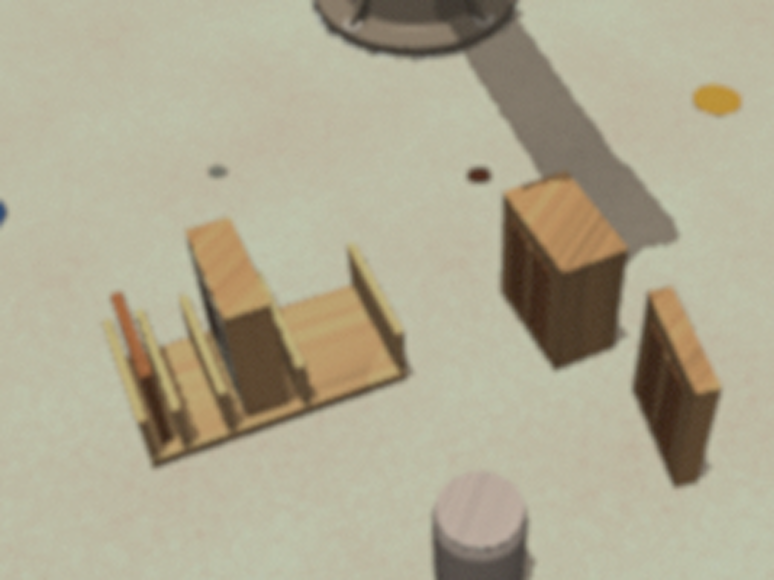

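The panel stands upright in the 54 mm slot, its top at 132 mm, and the other two panels are untouched.

```bash
python3 -c "
from plant import bot;bot.job_done()"
```

```text
the job is handed in; nothing more can be done
```

I filed the 36 mm panel in the rack's 54 mm slot. Stepping from the narrow end, the 18 mm slot (which also holds the fixed board) and the 28 mm slot are too narrow, so this is the first one wide enough. I gripped it near the top and carried it over the other panels. I lowered it slowly until it touched the slot floor, then released it and backed the arm away.

- **Height and uprightness:** its top is at 132 mm, which matches the 12 mm floor plus the 120 mm panel. It is upright, with sides agreeing to about 1 mm over the height.
- **Position:** it is aligned with the slot (21.1° to 21.2° against 21.1°). The top view puts it about 2 mm from the slot's middle lengthwise and within 1 mm sideways.
- **Other panels:** the thick and slim panels look unmoved in the last picture; I did not re-measure them.
- **Time:** about 14.6 s of the 32 s allowed. The highest wrist force I read was about 5 N, at touch-down.
- **Disagreements:** the two cameras differed by about 4 to 9 mm in x. Part of that was front faces falling inside my height band, and the rest fits the calibration error. Before lowering, both showed the panel about 4 mm off the slot's centre, so I corrected that. The gripper read 33 mm on the 36 mm panel.

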